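# Move the nail polish row to the new stand

### The arm

A 6-joint arm with a two-finger parallel gripper is mounted at the origin on the work surface. World frame = base frame: x ahead of the robot, y to its left, z up, the work surface at z = 0. Lengths are in mm, angles in rad, forces in N, time in s.
With the tool pointing down it reaches from about 325 to 750 mm from the base axis. Payload 7.6 kg.
Tool frame: the origin (TCP) lies midway between the tips of the shut fingers; the grasp point (between the pads) lies 19 mm behind it (ctrl.grip_depth is the distance from the TCP to the grasp point, in mm); z points along the fingers, y is the line along which they close (so a half turn about z gives the same grasp; the last joint's range is limited). The gripper opens to 85 mm and grips with 20 to 120 N. Pads are 22 mm wide; open, the fingers measure 114 mm over their backs; the gripper's body (76 mm by 85 mm) begins 54 mm behind the grasp point. The pads swing forward as they close: fully open they stand 13 mm farther back than shut.
Start: joints at [-1.241, 0.052, 1.401, -0, 1.689, -0.07], TCP at [204.374, -483.608, 231.323] pointing down, gripper open.
Joint ranges: [-2.9, 2.9], [-0.91, 2.17], [0.12, 2.37], [-1.06, 4.2], [0.26, 2.73], [-2.93, 2.93]. Speed limits (rad/s): [2.57, 2.57, 3.01, 3.14, 3.14, 3.14].

### API

Orientations are given as [roll, pitch, yaw] about the fixed x, y, z axes, in that order (R = Rz(yaw) Ry(pitch) Rx(roll)).
In Python, from rig import ctrl, kin, vision, order gives the robot as it stands. The module is installed in compiled form; this text tells all that it offers. Calls block until the motion is done:
- ctrl.move_pose(position, orientation): joint-space move of the TCP to a pose.
- ctrl.move_straight(position, frame=None, v=150, max_force=None): straight line of the TCP; frame=None keeps the orientation; v is the mean speed in mm/s. With max_force (N) it stops when the force on the tool has changed by that much, and returns True; else False.
- ctrl.goto_joints(angles): joint-space move.
- ctrl.command_gripper(opening, strength=None): finger opening in mm; strength is the grip in N (None keeps the last); returns when the fingers have stopped.
- ctrl.dwell(seconds).
- kin.ik(position, orientation): joint angles nearest the present ones, or None.
- ctrl.read_state(): the state.
- vision.camera(name): name is "side" or "top" or "wrist"; returns the picture (400x640x3 uint8, red, green, blue); there is no depth.
- vision.calibration(name): a dict with "fx", "fy", "cx", "cy" (pixels), "k1" (the pictures are not rectified: a ray, as slopes to the right and down, at radius r is drawn at 1 + k1 r^2 times it, then the intrinsics apply), "world_from_camera" (4x4, takes a point from camera to world coordinates); the wrist camera has in their place "mount" (4x4, takes a point from camera to tool coordinates, whose origin is the TCP and whose axes are the flange's). Camera axes: x right, y up, looking along -z (the intrinsics and any distortion apply to the point x, -y, -z); pixel columns grow to the right and rows downward; lengths in mm; the calibration is good to about 2 mm. A picture is of the moment at which its call begins: read the wrist's pose just before it. calibration takes no time and is no camera call.
A pose or a line that the arm cannot do raises ctrl.Unreachable and nothing moves.
- order.job_done(): hands the job in; it is judged then, once.
The state is a dict: "time": time; "joint_pos": joint angles; "dq": joint speeds; "effort": joint torques, N m; "ee_pos": TCP position; "tcp_rot": TCP orientation; "force": force on the tool from outside, world axes, zero at the start; "moment": the same for the moment, N m; "opening": finger opening in mm; "grasp_force": force on a finger pad.
Only numpy, scipy, OpenCV 4.12 (cv2) and the standard library are available. Lean on these libraries where they do the work, as an engineer would, in place of code of your own. Each camera call takes 0.05 s, during which the arm holds its last target. There are 200 camera calls.

### The job

Move the four nail polish bottles from the brown wooden stand to the white stand, keeping their order as counted from the rabbit: the bottle nearest the rabbit on the wooden stand goes into the pocket nearest the rabbit on the white stand, the next one into the next pocket, and so on along the row. Never let a bottle tip over, and leave each one standing upright on the floor of its own pocket, let go and at rest.

Things in the scene. Friction and masses are not known exactly. Their poses are not given: they have to be found in the camera images.
- old_stand: Brown wooden stand, fixed, holds the bottles: a row of four pockets (44 x 44 mm inside, 54 mm apart, 10 mm walls, floor 6 mm and rim 14 mm above the table), at one end a 55 mm block with a flat yellow rabbit's head (top 19 mm). Origin on the table, mid-row; y along the row, rabbit at +y; pocket centres at x = 0, y = 81, 27, -27, -81 mm from the rabbit on. Chip ledge at -x
- new_stand: White stand, fixed, empty: a row of four pockets (44 x 44 mm inside, 54 mm apart, 10 mm walls, floor 6 mm and rim 14 mm above the table), at one end a 55 mm block with a flat yellow rabbit's head (top 19 mm). Origin on the table, mid-row; y along the row, rabbit at +y; pocket centres at x = 0, y = 81, 27, -27, -81 mm from the rabbit on. No ledge
- polish_red: red nail polish bottle (red body and red cap, a thin white neck), loose, upright and round, about 70 g, 75 mm tall: body 28 mm diameter and 36 mm high, cap 16 mm diameter from 40 to 75 mm above the base. Origin at the centre of its underside; z up along the bottle. It starts in one of the pockets of the wooden stand, within 5 mm of the pocket's centre
- polish_yellow: yellow nail polish bottle (yellow body and yellow cap, a thin white neck), loose, upright and round, about 70 g, 75 mm tall: body 28 mm diameter and 36 mm high, cap 16 mm diameter from 40 to 75 mm above the base. Origin at the centre of its underside; z up along the bottle. It starts in one of the pockets of the wooden stand, within 5 mm of the pocket's centre
- polish_blue: blue nail polish bottle (blue body and blue cap, a thin white neck), loose, upright and round, about 70 g, 75 mm tall: body 28 mm diameter and 36 mm high, cap 16 mm diameter from 40 to 75 mm above the base. Origin at the centre of its underside; z up along the bottle. It starts in one of the pockets of the wooden stand, within 5 mm of the pocket's centre
- polish_black: black nail polish bottle (black body and black cap, a thin white neck), loose, upright and round, about 70 g, 75 mm tall: body 28 mm diameter and 36 mm high, cap 16 mm diameter from 40 to 75 mm above the base. Origin at the centre of its underside; z up along the bottle. It starts in one of the pockets of the wooden stand, within 5 mm of the pocket's centre
- chip_red: flat red colour chip, 22 x 36 x 3 mm, fixed on the wooden stand's ledge beside the pocket in which the red bottle starts (48 mm from the pocket's centre, across the row, and level with it along the row); it stays there. Origin at the centre of its underside, axes as the wooden stand's
- chip_yellow: flat yellow colour chip, 22 x 36 x 3 mm, fixed on the wooden stand's ledge beside the pocket in which the yellow bottle starts (48 mm from the pocket's centre, across the row, and level with it along the row); it stays there. Origin at the centre of its underside, axes as the wooden stand's
- chip_blue: flat blue colour chip, 22 x 36 x 3 mm, fixed on the wooden stand's ledge beside the pocket in which the blue bottle starts (48 mm from the pocket's centre, across the row, and level with it along the row); it stays there. Origin at the centre of its underside, axes as the wooden stand's
- chip_black: flat black colour chip, 22 x 36 x 3 mm, fixed on the wooden stand's ledge beside the pocket in which the black bottle starts (48 mm from the pocket's centre, across the row, and level with it along the row); it stays there. Origin at the centre of its underside, axes as the wooden stand's

How it is judged (in metres and radians):
At the end, for the whole second after the job is handed in: Each bottle stands in the white stand's pocket with the same number, counted from the rabbit, as its old pocket: within 12 mm of the pocket's centre along and across the row, underside within 4 mm of the pocket floor, upright within 0.12 rad, at rest (((y of chip_red in the frame of old_stand between 0.066 and 0.096 m and y of polish_red in the frame of new_stand between 0.069 and 0.093 m) or (y of chip_red in the frame of old_stand between 0.012 and 0.042 m and y of polish_red in the frame of new_stand between 0.015 and 0.039 m) or (y of chip_red in the frame of old_stand between -0.042 and -0.012 m and y of polish_red in the frame of new_stand between -0.039 and -0.015 m) or (y of chip_red in the frame of old_stand between -0.096 and -0.066 m and y of polish_red in the frame of new_stand between -0.093 and -0.069 m)) and x of polish_red in the frame of new_stand between -0.012 and 0.012 m and z of polish_red in the frame of new_stand between 0.002 and 0.01 m and angle between each of polish_red, polish_yellow, polish_blue, polish_black's own z axis and vertical below 0.12 rad and linear speed of each of polish_red, polish_yellow, polish_blue, polish_black below 0.02 m/s and angular speed of each of polish_red, polish_yellow, polish_blue, polish_black below 0.2 rad/s and ((y of chip_yellow in the frame of old_stand between 0.066 and 0.096 m and y of polish_yellow in the frame of new_stand between 0.069 and 0.093 m) or (y of chip_yellow in the frame of old_stand between 0.012 and 0.042 m and y of polish_yellow in the frame of new_stand between 0.015 and 0.039 m) or (y of chip_yellow in the frame of old_stand between -0.042 and -0.012 m and y of polish_yellow in the frame of new_stand between -0.039 and -0.015 m) or (y of chip_yellow in the frame of old_stand between -0.096 and -0.066 m and y of polish_yellow in the frame of new_stand between -0.093 and -0.069 m)) and x of polish_yellow in the frame of new_stand between -0.012 and 0.012 m and z of polish_yellow in the frame of new_stand between 0.002 and 0.01 m and ((y of chip_blue in the frame of old_stand between 0.066 and 0.096 m and y of polish_blue in the frame of new_stand between 0.069 and 0.093 m) or (y of chip_blue in the frame of old_stand between 0.012 and 0.042 m and y of polish_blue in the frame of new_stand between 0.015 and 0.039 m) or (y of chip_blue in the frame of old_stand between -0.042 and -0.012 m and y of polish_blue in the frame of new_stand between -0.039 and -0.015 m) or (y of chip_blue in the frame of old_stand between -0.096 and -0.066 m and y of polish_blue in the frame of new_stand between -0.093 and -0.069 m)) and x of polish_blue in the frame of new_stand between -0.012 and 0.012 m and z of polish_blue in the frame of new_stand between 0.002 and 0.01 m and ((y of chip_black in the frame of old_stand between 0.066 and 0.096 m and y of polish_black in the frame of new_stand between 0.069 and 0.093 m) or (y of chip_black in the frame of old_stand between 0.012 and 0.042 m and y of polish_black in the frame of new_stand between 0.015 and 0.039 m) or (y of chip_black in the frame of old_stand between -0.042 and -0.012 m and y of polish_black in the frame of new_stand between -0.039 and -0.015 m) or (y of chip_black in the frame of old_stand between -0.096 and -0.066 m and y of polish_black in the frame of new_stand between -0.093 and -0.069 m)) and x of polish_black in the frame of new_stand between -0.012 and 0.012 m and z of polish_black in the frame of new_stand between 0.002 and 0.01 m); the robot touches nothing.
It fails at once if a bottle is tipped over (leans more than 0.7 rad) (angle between any of polish_red, polish_yellow, polish_blue, polish_black's own z axis and vertical above 0.7 rad).
It also fails if it takes over 109 s, if anything falls off the work surface, if the arm or the gripper's body presses on something with over 40 N, if the wrist force passes 120 N, or if a joint passes its speed limit or range.

## Working session

There is one attempt and no reset: what is moved stays moved. The work goes in short steps, each a Python script; the robot and the scene stay as the last script left them, time stands still between calls to the robot, and variables do not carry over. Pictures are saved under pics/ and viewed, at most 14 in all, crops included, and the job is handed in when it is done.

```bash
mkdir -p pics; python3 - <<'E'
from rig import ctrl,kin,vision,order
import cv2
for n in("top","side"):
    im=vision.camera(n); cv2.imwrite(f"pics/{n}0.png",im[:,:,::-1]); c=vision.calibration(n); print(n,c)
print(vision.calibration("wrist")); s=ctrl.read_state(); print(s["time"],s["tcp_rot"],ctrl.grip_depth)
E
```

```text
top {'fx': 423.1098693153691, 'fy': 423.1098693153691, 'cx': 322.9181863781009, 'cy': 192.70050334749192, 'k1': -0.012676328712496054, 'world_from_camera': array([[ 2.06699289e-03,  9.78358430e-01, -2.06907007e-01,
         3.56756311e+02],
       [-9.99997808e-01,  1.95316243e-03, -7.54423097e-04,
        -1.08444974e+01],
       [-3.33973203e-04,  2.06908113e-01,  9.78360323e-01,
         9.31161075e+02],
       [ 0.00000000e+00,  0.00000000e+00,  0.00000000e+00,
         1.00000000e+00]])}
side {'fx': 379.2370004670659, 'fy': 379.2370004670659, 'cx': 324.66560529473423, 'cy': 199.31162012881185, 'k1': -0.019637254404953366, 'world_from_camera': array([[-9.99168415e-01,  1.67293777e-02, -3.71834042e-02,
         4.98026982e+02],
       [-3.82191391e-02, -7.01983469e-01,  7.11167003e-01,
         4.77428690e+02],
       [-1.42047537e-02,  7.11996725e-01,  7.02039093e-01,
         5.48055357e+02],
       [ 0.00000000e+00,  0.00000000e+00,  0.00000000e+00,
         1.00000000e+00]])}
{'fx': 314.34118777487276, 'fy': 314.34118777487276, 'cx': 323.0892961157295, 'cy': 196.1534849250797, 'k1': -0.028622803771387522, 'mount': array([[-1.54029507e-04,  9.52252589e-01,  3.05311288e-01,
         7.87990343e+01],
       [ 9.99999438e-01,  4.67034181e-04, -9.52159644e-04,
        -1.49892588e+00],
       [-1.04928729e-03,  3.05310970e-01, -9.52252126e-01,
        -1.43701608e+02],
       [ 0.00000000e+00,  0.00000000e+00,  0.00000000e+00,
         1.00000000e+00]])}
0.1 [-3.14018264e+00 -1.40515795e-04  3.99812360e-01] 18.700000000000003
```

View pics/top0.png

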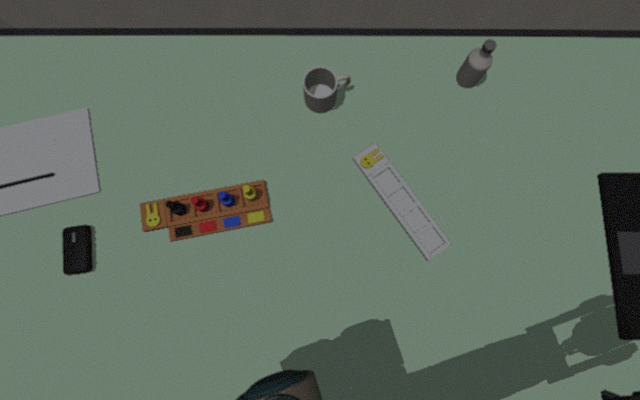

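View pics/side0.png

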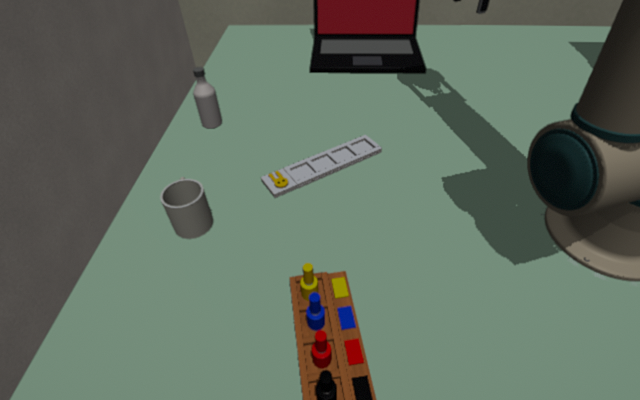

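The top view shows the wooden stand at about (140–270, 182–240). Its rabbit is at the left end (152,214), and from the rabbit on the bottles are black (177,207), red (200,204), blue (227,199) and yellow (249,193). The white stand runs from its rabbit at (372,158) to (440,255). The side view shows the same order. Next I get coarse poses from the top view, then closer wrist views.

```bash
cat > h.py <<'E'
from rig import ctrl,kin,vision,order
import cv2, numpy as np
from scipy.spatial.transform import Rotation as R
def grab(name):
    c=vision.calibration(name)
    if name=="wrist":
        s=ctrl.read_state(); T=np.eye(4); T[:3,:3]=R.from_euler('xyz',s["tcp_rot"]).as_matrix(); T[:3,3]=s["ee_pos"]
        c["world_from_camera"]=T@c["mount"]
    return vision.camera(name),c
def px2w(c,uv,z):
    uv=np.atleast_2d(np.array(uv,float)); K=np.array([[c["fx"],0,c["cx"]],[0,c["fy"],c["cy"]],[0,0,1]])
    d=cv2.undistortPoints(uv.reshape(-1,1,2),K,np.array([c["k1"],0,0,0,0.])).reshape(-1,2)
    W=c["world_from_camera"]; r=np.c_[d[:,0],-d[:,1],-np.ones(len(d))]@W[:3,:3].T; o=W[:3,3]
    return o+r*((z-o[2])/r[:,2])[:,None]
def blobs(mask,amin):
    n,l,st,ce=cv2.connectedComponentsWithStats(mask.astype(np.uint8))
    return [(l==i,st[i],ce[i]) for i in range(1,n) if st[i,4]>=amin]
def down(yaw): return [np.pi,0,yaw]
E
python3 - <<'E'
from h import *
im,c=grab("top"); hsv=cv2.cvtColor(im,cv2.COLOR_RGB2HSV); H,S,V=cv2.split(hsv)
print("white px",hsv[228,430],"brown",hsv[190,230],"table",hsv[150,250],"chip y",hsv[216,256])
reg=np.zeros(H.shape,bool); reg[130:270,335:465]=1
wm=(S<40)&reg; om=np.zeros(H.shape,bool); om[165:255,125:290]=1; om&=(H<25)&(S>100)
for n,m in(("white",wm),("wood",om)):
    pts=np.argwhere(m)[:,::-1]; w=px2w(c,pts,14)[:,:2].astype(np.float32)
    for i,(mm,st,ce) in enumerate(blobs(m,150)): 
        p=px2w(c,np.argwhere(mm)[:,::-1],14)[:,:2].astype(np.float32); print(n,st,cv2.minAreaRect(p))
ym=(H>20)&(H<35)&(S>150)&(V>110)
for mm,st,ce in blobs(ym,30): print("yellow",st,ce,px2w(c,ce,19))
E
```

```text
white px [  0   0 124] brown [ 14 138  85] table [ 65  34 128] chip y [ 30 181 127]
white [  335   130   130   140 14149] ((541.228271484375, -184.66619873046875), (295.6038818359375, 315.03424072265625), 89.78579711914062)
wood [ 140  180  132   61 3568] ((506.6452941894531, 248.68592834472656), (95.23480224609375, 279.4995422363281), 11.385459899902344)
yellow [362 150  20  17 127] [369.66929134 159.44094488] [[ 626.06334996 -114.76340319   19.        ]]
yellow [243 185  12  14  69] [246.84057971 191.26086957] [[552.57451103 157.70471858  19.        ]]
yellow [146 203  14  23 203] [151.79802956 215.19704433] [[498.70036968 363.46426662  19.        ]]
yellow [247 211  18  13 162] [255.30246914 216.67901235] [[495.98073008 137.03814461  19.        ]]
```

```bash
python3 - <<'E'
from h import *
d=np.deg2rad
for n,p,y in(("white",[540,-180,250],d(-52)),("wood",[510,235,250],d(11.4))):
    for yy in (y,y+np.pi,y-np.pi):
        try: ctrl.move_pose(p,down(yy)); break
        except ctrl.Unreachable: print("unreach",n,yy)
    ctrl.dwell(.3); im,c=grab("wrist"); s=ctrl.read_state(); np.savez(f"{n}.npz",im=im,W=c["world_from_camera"]); cv2.imwrite(f"pics/w_{n}.png",im[:,:,::-1]); print(s["time"],s["ee_pos"],s["joint_pos"],s["tcp_rot"])
for a in (11.4-90,11.4+90,-52+90,-52-90,128+90): 
    print(a,[kin.ik(p+[60],down(d(a))) for p in ([510,235],[540,-180])])
E
```

```text
2.3667 [ 539.87940614 -180.24972866  249.99313667] [-3.87095522e-01  1.73875255e-01  1.23258031e+00 -2.97711960e-05
  1.73518036e+00  2.09164235e+00] [ 3.14154565e+00  2.29165841e-05 -9.07946417e-01]
4.25 [510.19005586 234.57025038 249.94680147] [ 3.65201318e-01  1.52110636e-01  1.25689507e+00 -2.58007952e-05
  1.73269671e+00  1.73790647e+00] [3.14154929e+00 1.03994473e-04 1.98087018e-01]
-78.6 [None, array([-3.86622738e-01,  2.96820842e-01,  1.47572028e+00, -4.44089210e-16,
        1.36905154e+00,  2.55600238e+00])]
101.4 [array([ 3.66026126e-01,  2.76720733e-01,  1.50014114e+00, -4.44089210e-16,
        1.36473078e+00,  1.67058591e-01]), array([-0.38662274,  0.29682084,  1.47572028,  0.        ,  1.36905154,
       -0.58559027])]
38 [array([ 3.66026126e-01,  2.76720733e-01,  1.50014114e+00, -4.44089210e-16,
        1.36473078e+00,  1.27359734e+00]), array([-3.86622738e-01,  2.96820842e-01,  1.47572028e+00, -4.44089210e-16,
        1.36905154e+00,  5.20948473e-01])]
-142 [array([ 0.36602613,  0.27672073,  1.50014114,  0.        ,  1.36473078,
       -1.86799532]), array([-0.38662274,  0.29682084,  1.47572028,  0.        ,  1.36905154,
       -2.62064418])]
218 [array([ 0.36602613,  0.27672073,  1.50014114,  0.        ,  1.36473078,
       -1.86799532]), array([-0.38662274,  0.29682084,  1.47572028,  0.        ,  1.36905154,
       -2.62064418])]
```

View pics/w_white.png

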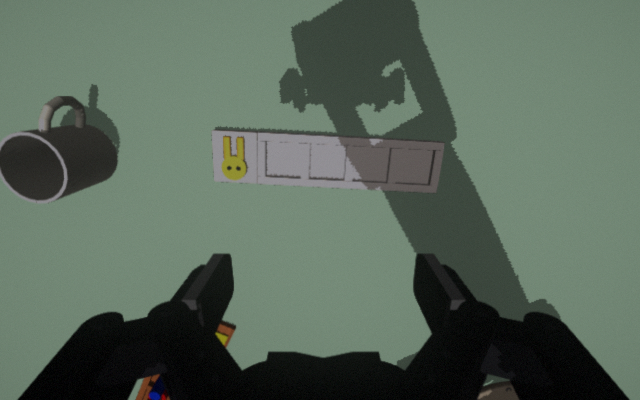

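View pics/w_wood.png

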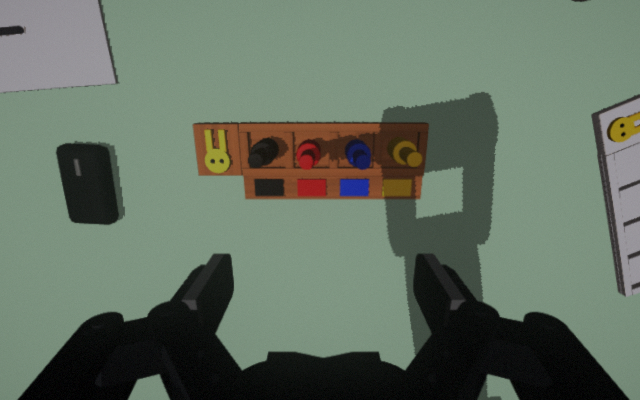

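The wrist view of the white stand has its rabbit at (233,160) and pockets from (287,160) to (411,166). In the wood view the caps are black (270,147), red (313,150), blue (363,153) and yellow (413,157), and each sits beside the chip of its own colour. The order from the rabbit is black, red, blue, yellow. Next come metric positions.

```bash
cat > meas.py <<'E'
from h import *
def load(n):
    f=np.load(n+".npz"); c=vision.calibration("wrist"); c["world_from_camera"]=f["W"]; return f["im"],c
im,c=load("white"); hsv=cv2.cvtColor(im,cv2.COLOR_RGB2HSV); H,S,V=cv2.split(cv2.GaussianBlur(hsv,(3,3),0))
r=im.astype(int); m=(r[:,:,1]-r[:,:,0]<4); m[:118]=0;m[205:]=0;m[:,:200]=0;m[:,460:]=0
b=max(blobs(m,500),key=lambda b:b[1][4]); cv2.imwrite("pics/mw.png",b[0].astype(np.uint8)*255)
w=px2w(c,np.argwhere(b[0])[:,::-1],14)[:,:2]; rect=cv2.minAreaRect(w.astype(np.float32)); print("white",b[1],rect)
rab=(S>140)&(H>20)&(H<35); rab[205:]=0
for mm,st,ce in blobs(rab,60): print("rabbit",ce,px2w(c,ce,19))
print("pocket walls hand", px2w(c,[[287,160],[327,161],[367,163],[411,166]],10))
im,c=load("wood"); hsv=cv2.cvtColor(im,cv2.COLOR_RGB2HSV); H,S,V=cv2.split(hsv)
nad=c["world_from_camera"][:2,3]
reg=np.zeros(H.shape,bool); reg[125:205,190:440]=1
col={"black":(V<50)&(S<110),"red":((H<5)|(H>174))&(S>195),"blue":(H>105)&(H<130)&(S>120),"yellow":(H>20)&(H<33)&(S>140)}
out={}
for k,m in col.items():
    for mm,st,ce in blobs(m&reg,60):
        if ce[1]>177: print(k,"chip",st,px2w(c,ce,12)[0].round(1)); continue
        if ce[0]<235: print("rabbit",px2w(c,ce,19)[0].round(1)); continue
        p=px2w(c,np.argwhere(mm)[:,::-1],81)[:,:2]; u=p.mean(0)-nad; u/=np.linalg.norm(u); v=np.array([-u[1],u[0]])
        a=p@u; t=np.percentile(a,99.5); tip=a>t-14; q=p[tip]@v
        print(k,"cap",st,((t-8)*u+np.median(q)*v).round(1),"width",np.ptp(q).round(1),"tip",p[tip].mean(0).round(1))
E
python3 meas.py
```

```text
white [  212   129   233    64 11884] ((536.8233032226562, -183.2118377685547), (280.8793029785156, 65.67346954345703), 34.79637908935547)
rabbit [233.40353698 159.54019293] [[ 628.34363061 -116.07947093   19.        ]]
pocket walls hand [[ 576.51975015 -153.43159845   10.        ]
 [ 536.72659356 -182.8576425    10.        ]
 [ 496.04696449 -211.42602578   10.        ]
 [ 450.30070288 -242.37755754   10.        ]]
black cap [248 139  30  29 588] [513.9 305.6] width 20.8 tip [513.8 305.9]
black cap [345 139  25  18  62] [543.7 212.1] width 23.5 tip [546.4 212. ]
black chip [255 179  28  16 422] [465.8 297.1  12. ]
red cap [296 143  24  26 325] [522.2 255.2] width 23.3 tip [522.  255.1]
red chip [298 179  28  17 436] [475.8 243.8  12. ]
blue cap [346 140  25  29 494] [533.5 200.3] width 22.3 tip [533.5 200.4]
blue chip [340 179  29  17 486] [486.7 191.3  12. ]
rabbit [498.4 364.2  19. ]
yellow cap [388 138  34  29 490] [546.4 150.4] width 18.1 tip [546.2 150. ]
yellow chip [382 180  29  16 349] [496.8 138.5  12. ]
```

The checks hold. The white stand measures 281 x 65.7 mm (expected 281 x 64), the chips span 161.6 mm (162), and each cap is within 4 mm of its chip-derived pocket centre. I move the first bottle now.

```bash
cat > mv.py <<'E'
from h import *
caps={"black":(513.5,306),"red":(522.3,254.6),"blue":(533.6,200.4),"yellow":(545.8,149.6)}
th=np.deg2rad(34.8); yd=np.array([np.cos(th),np.sin(th)]); O=np.array([513.8,-198.2])
Y={"black":81,"red":27,"blue":-27,"yellow":-81}
yw,yp=np.deg2rad(101.1),th
def transfer(k):
    x,y=caps[k]; p=O+Y[k]*yd
    ctrl.command_gripper(46); ctrl.move_pose([x,y,155],down(yw))
    ctrl.move_straight([x,y,47],v=100); ctrl.command_gripper(5,35); s=ctrl.read_state(); print(k,"opening",s["opening"],s["grasp_force"])
    if not 13<s["opening"]<19: print("BAD GRASP"); return
    ctrl.move_straight([x,y,155],v=100); ctrl.move_pose([*p,155],down(yp)); ctrl.dwell(.2)
    ctrl.move_straight([*p,62],v=100); hit=ctrl.move_straight([*p,47.5],v=30,max_force=6); s=ctrl.read_state()
    print("hit",hit,s["ee_pos"].round(1),s["opening"]); ctrl.dwell(.2)
    ctrl.command_gripper(40); ctrl.move_straight([*p,155],v=120); print("t",ctrl.read_state()["time"])
E
python3 - <<'E'
from mv import *
transfer("black")
p=O-40*yd; ctrl.move_pose([*p,220],down(th-np.pi/2)); ctrl.dwell(.2)
im,c=grab("wrist"); cv2.imwrite("pics/chk1.png",im[:,:,::-1])
E
```

```text
black opening 14.86773433946605 34.767141938209534
hit True [ 580.1 -151.9   47.5] 14.993853684261358
t 13.9583
```

View pics/chk1.png

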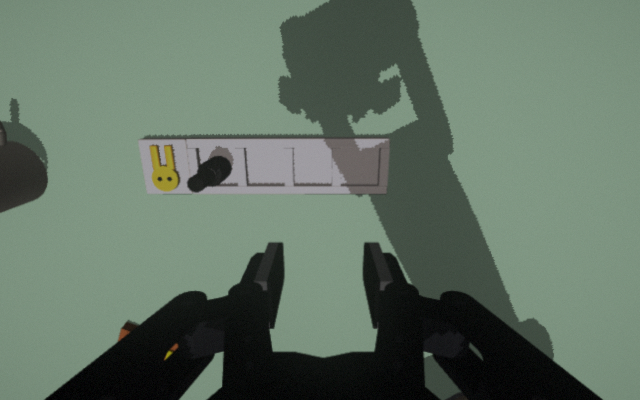

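The black bottle stands upright in the first pocket next to the rabbit, at about (217,168). I continue with the rest, which stay at or below 20 s each.

```bash
python3 - <<'E'
from mv import *
for k in("red","blue","yellow"): transfer(k)
p=O+20*yd; ctrl.move_pose([*p,220],down(th-np.pi/2)); ctrl.dwell(.2)
im,c=grab("wrist"); cv2.imwrite("pics/chk2.png",im[:,:,::-1]); np.savez("fin.npz",im=im,W=c["world_from_camera"])
for mm,st,ce in blobs((cv2.cvtColor(im,cv2.COLOR_RGB2HSV)[:,:,1]>150),80): print(st,ce)
t,_=grab("side"); cv2.imwrite("pics/chk3.png",t[:,:,::-1]); print(ctrl.read_state()["time"])
E
```

```text
red opening 14.742795987870933 34.87498104572296
hit True [ 535.7 -182.7   47.3] 15.154510201276082
t 25.3083
blue opening 14.934383773897805 34.73598897457123
hit True [ 491.4 -213.5   47.2] 14.834747722431183
t 34.75
yellow opening 14.905077513227983 34.72896873950958
hit True [ 447.1 -244.3   47.5] 14.822852226008433
t 44.0917
[204 146  26  45 775] [216.26580645 169.45935484]
[402 157  39  35 809] [420.86526576 174.31520396]
[305 161  25  31 462] [316.66450216 175.92207792]
[357 161  27  31 446] [371.2690583  175.77578475]
[164 343  15  17  83] [171.46987952 350.10843373]
[179 352  46  48 920] [205.63478261 378.90434783]
45.925
```

View pics/chk2.png

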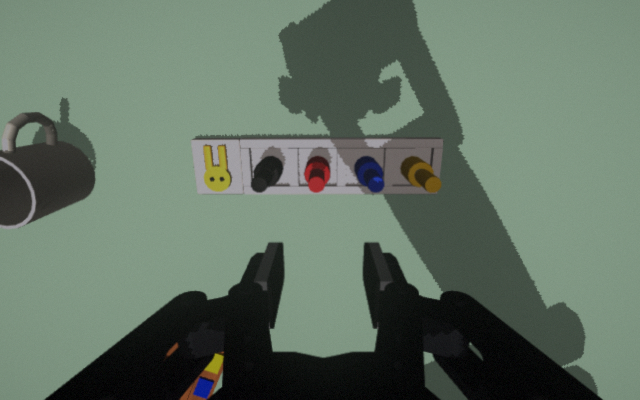

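View pics/chk3.png

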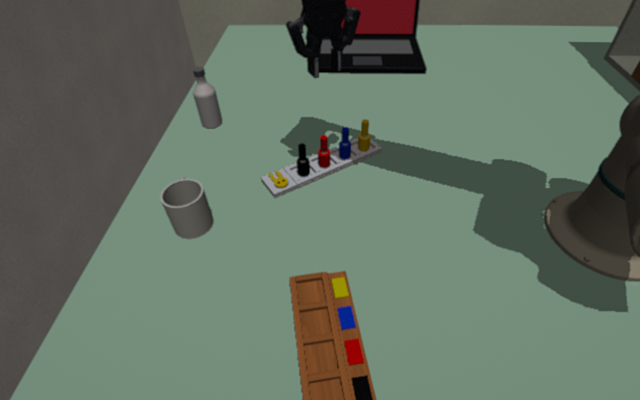

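The wrist view shows black (266,172), red (317,172), blue (370,174) and yellow (422,174) upright in pockets 1 to 4 from the rabbit. The side view confirms this, with the wooden stand empty and the gripper clear.

```bash
python3 -c "
from rig import order; print(order.job_done())"
```

```text
the job is handed in; nothing more can be done
None
```

The job is handed in: all four bottles stand upright in the white stand in the order black, red, blue, yellow from the rabbit; the final camera views at about 46 s showed this, but no judging result came back.

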